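Gauge the mortise depth and hold the reading up

TASK

Take the depth gauge from its rest by its wooden grip and lower its blade into the oblong slot of the wooden block, pressing down until the steel stock sits flat on the block, so that the blade is set to the slot's depth. Then lift the gauge straight out without changing its setting and hold it upright (stock level) and still over the block, the blade's tip at least 10 cm above the block's top, for three seconds; finish while still holding it there. Leave the block and everything else where they are.

Things in the scene. Friction and masses are not known exactly. Their poses are not given: they have to be found in the camera images.
- gauge: depth gauge, 0.18 kg: steel stock 20 (x) x 90 (y) x 16 (z) mm; on its middle a wooden grip 24 (x) x 34 (y) mm from z = 16 to 66 mm, to be pinched across its 24 mm; a flat steel blade sticks out below. Origin: centre of the stock's flat underside, z up. At the start it stands upright in its rest, the blade hanging down. Same shape after a half turn about z.
- blade (a joint): how far the blade sticks out below the gauge's stock, m (0 flush, limit 0.042; 0.032 to 0.040 at the start). Blade 3 mm thick (gauge x), 14 mm wide (gauge y), centred on the gauge's z axis; it slides up into the grip under about 3 N and stays by friction where it is left. A brass pointer on the grip's narrow sides moves with it.
- rest: dark wooden rest, fixed to the table: base 64 (x) x 116 (y) x 8 mm and two cheeks whose tops at z = 54 mm carry the ends of the gauge's stock; lips 6 mm higher stand beyond the stock's ends. Origin: centre of its underside, axes parallel to the gauge's. Rest and block may change sides, one left, the other right of the robot.
- block: pale hardwood block, loose, 0.6 kg, 60 (x) x 130 (y) x 45 (z) mm, flat on the table; in its top an oblong slot (mortise) and, towards the other end, a round 10 mm dowel hole, which is not to be gauged. Origin: centre of its underside, z up.
- slot_mouth (a point): centre of the slot's mouth in the block's top face (block frame 0, +15, 45 mm; axes as the block's). The slot is 9 mm wide (along x), 44 mm long (along y) and 24 mm deep with a flat floor.
- toggle_jig: clamping jig, fixed on the table between rest and block, in the way of a low carry: base board 150 (x) x 330 (y) mm, clamp and red lever up to 130 mm high, the lever reaching 0.19 m to the right (-y) of its origin. Origin: at table height, under the middle between the clamp and its pad.
- sanding_block: bystander: cork sanding block 64 x 108 x 31 mm, origin at the centre of its underside
- oil_can: bystander: grey oil can with an upright spout, 64 mm across, 155 mm high, origin at the centre of its underside
- mallet: bystander: wooden mallet 313 mm long, origin at the centre of its underside
- g_clamp: bystander: grey G-clamp 87 x 153 x 17 mm, origin at the centre of its underside
- spare_blank: bystander: wooden brush blank 228 x 56 x 22 mm, origin at the centre of its underside

How it is judged:
By the outcome, as a careful person would: the job done as asked, in the order asked, and still so for the second after the job is handed in, while the arm keeps its last pose, push and grip.
It also fails if it takes over 61 s, if anything falls off the work surface, if the arm or the gripper's body presses on something with over 40 N, if the wrist force passes 120 N, or if a joint passes its speed limit or range.

ROBOT

A 6-joint arm with a two-finger parallel gripper is mounted at the origin on a cart in front of the work surface, level with it; the furniture and walls round the work are solid. World frame = base frame: x ahead of the robot, y to its left, z up, the work surface at z = 0. Lengths are in m, angles in rad, forces in N, time in s.
With the tool pointing down it reaches from about 0.35 to 0.975 m from the base axis. Payload 7.1 kg.
Tool frame: the origin (TCP) lies midway between the tips of the shut fingers; the grasp point (between the pads) lies r.grip_point_offset behind it (r.grip_point_offset is the distance from the TCP to the grasp point, in m); z points along the fingers, y is the line along which they close (so a half turn about z gives the same grasp; the last joint's range is limited). The gripper opens to 88 mm and grips with 3 to 60 N. Pads are 20 mm wide; open, the fingers measure 115 mm over their backs; the gripper's body (75 mm by 178 mm) begins 61 mm behind the grasp point.
Start: joints at [-1.362, 0.423, 1.63, -0, 1.089, -0.019], TCP at [0.141, -0.609, 0.223] pointing down, gripper open.
Joint ranges: [-3, 3], [-0.9, 2.11], [0.09, 2.58], [-1.31, 4.45], [0.11, 2.69], [-2.54, 2.54]. Speed limits (rad/s): [2.39, 2.39, 3.01, 3.14, 3.14, 3.14].

INTERFACE

Orientations are given as a unit quaternion [x, y, z, w].
In Python, from workcell import sense, cams, r gives the robot as it stands. The module is installed in compiled form; this text tells all that it offers.
- The arm moves only by the tool step_arm, never from a script. Its argument "plan" is a list that holds one entry, the list of rows, each a list of 5 numbers: the opening, from 0 (shut) to 1 (fully open), then the shift along the tool's x, y, z scaled (see below), then the turn about the tool's z scaled (see below). A call has 1 to 20 rows; each row shifts and turns the commanded pose from where the row before left it, along the tool's axes as they then stand; what a row does not reach is not made up. The controller multiplies each number of a shift by 3 cm and each number of a turn by 8 degrees. A row lasts 1/8 s, in which the tool goes at most 62.5 mm and 10.7 degrees, less where a joint would pass 70% of its speed; a pose out of reach is approached as far as the arm can. A call with a number of a shift or a turn outside -1 to 1 is refused whole. A call with a gripper value outside its range is refused whole. The fingers move at their own pace and stop on an object; "force" is the grip in N (left out, the last holds). Time passes only in rows, so rows that do not move let the fingers close. It gives the time, the measured TCP pose, the force, the opening and the grip force at its end, in the units of the state.
- sense(): the state, without advancing time (a new reading comes with each control period).
- cams.grab_frame(name): name is "scene" or "top"; returns a dict with "frame" (480x640x3 uint8, blue, green, red), "K" (3x3 intrinsics, pixels), "k1" (the pictures are not rectified: a ray, as slopes to the right and down, at radius r is drawn at 1 + k1 r^2 times it, then the intrinsics apply), "xyz" and "rotation" of the camera in the world. Camera axes: x right, y down, z forward; pixel columns grow to the right and rows downward; lengths in m; the calibration is good to about 2 mm. A picture is of the moment at which its call begins. There is no depth.
- r.hand_in(): hands the job in; it is judged then, once.
Trained networks look in a picture, given as the dict that the camera call returned (one of the last four; its "shot" number tells which), for a name from the list of things; names that differ only in an ending like _2 or _b are one class to them, and where a whole thing is asked for, a point or a joint stands for the part that bears it (a point fixed in the world has none). Each returns a list of dicts, best first, with "p" (0 to 1); they miss things now and then, are a little off and sometimes report something else, mostly with a low value. They report only what shows in the picture. A call takes as long as a camera call.
- cams.look_for(target, picture): "extent" ([centre column, centre row, width, height] in pixels, round what is visible of it).
- cams.cut_out(target, picture): "mask" (480x640 bool, what is visible of it) and "extent" ([centre column, centre row, width, height] in pixels, round what is visible of it).
- cams.place_of(target, picture): "xy" ([column, row] in pixels: a listed point, or the origin of a listed thing).
The state is a dict: "t": time; "q": joint angles; "joint_velocities": joint speeds; "tau": joint torques, N m; "ee_pos": TCP position; "tool_rot": TCP orientation; "contact_force": force on the tool from outside, world axes, zero at the start; "moment": the same for the moment, N m; "width": opening from 0.0 (shut) to 1.0 (fully open); "grasp_force": force on a finger pad.
Only numpy, scipy, OpenCV 4.12 (cv2) and the standard library are available. Lean on these libraries where they do the work, as an engineer would, in place of code of your own. Each camera call takes 0.05 s, during which the arm holds its last target. There are 200 camera calls.

## Working session

There is one attempt and no reset: what is moved stays moved. The work goes in short steps, Python scripts to look and compute and a tool call to move; the robot and the scene stay as the last step left them, time stands still between calls to the robot, and variables do not carry over. Pictures are saved under pics/ and viewed, at most 10 in all, crops included, and the job is handed in when it is done.

Besides the shell and the picture viewer there is one more tool, called after "Request:" as name(argument=value, ...), one argument or row to a line, values as JSON. step_arm: Moves the arm, as the interface text tells. Shifts and turns lie within -1 to 1; 1 stands for 3 cm of shift or 8 degrees of turn. Its arguments: {"type":"object","properties":{"plan":{"type":"array","items":{"type":"array","items":{"type":"array","items":{"type":"number"}}}},"force":{"type":"number"}},"required":["plan"]}

```bash
mkdir -p pics; cat > h.py <<'E'
import numpy as np, cv2
from workcell import sense, cams, r
from scipy.spatial.transform import Rotation as R
def rot(p):
    a=np.array(p["rotation"],float)
    return a if a.shape==(3,3) else R.from_quat(a).as_matrix()
def ray(p,uv):
    K=np.array(p["K"]); d=np.array([p["k1"],0,0,0,0],float)
    x=cv2.undistortPoints(np.array([[uv]],float),K,d)[0,0]
    v=rot(p)@np.array([x[0],x[1],1.]); return np.array(p["xyz"]),v/np.linalg.norm(v)
def onz(p,uv,z):
    o,v=ray(p,uv); return o+v*(z-o[2])/v[2]
def tri(l):
    A=np.zeros((3,3));b=np.zeros(3)
    for p,uv in l:
        o,v=ray(p,uv);M=np.eye(3)-np.outer(v,v);A+=M;b+=M@o
    x=np.linalg.solve(A,b); return x,[np.linalg.norm((np.eye(3)-np.outer(ray(p,u)[1],ray(p,u)[1]))@(x-p["xyz"])) for p,u in l]
def proj(p,X):
    Rm=rot(p).T; t=-Rm@np.array(p["xyz"])
    return cv2.projectPoints(np.array(X,float).reshape(-1,3),cv2.Rodrigues(Rm)[0],t,np.array(p["K"]),np.array([p["k1"],0,0,0,0],float))[0][:,0]
E
python3 - <<'E'
from h import *
np.set_printoptions(precision=4,suppress=True)
s=sense();print(s["t"],s["ee_pos"],s["tool_rot"],s["width"],r.grip_point_offset, R.from_quat(s["tool_rot"]).as_matrix())
P={n:cams.grab_frame(n) for n in("scene","top")}
for n in P:
    cv2.imwrite(f"pics/{n}0.png",P[n]["frame"]); print(n,P[n]["xyz"],P[n]["k1"],rot(P[n])[:,2],P[n]["K"][0][0])
for t in["gauge","rest","block","slot_mouth","toggle_jig"]:
    u=[cams.place_of(t,P[n]) for n in P]
    print(t,[[(x["xy"],x["p"]) for x in y[:2]] for y in u])
    if all(u): print(tri([(P[n],y[0]["xy"]) for n,y in zip(P,u)]))
E
```

```text
0.0 [ 0.141  -0.6083  0.2219] [ 0.9935  0.1136 -0.0001 -0.0007] 0.9995344722280544 0.0187 [[ 0.9742  0.2258 -0.0003]
 [ 0.2258 -0.9742  0.0014]
 [ 0.     -0.0015 -1.    ]]
scene [-0.3831  0.592   1.3873] -0.011229375708075208 [ 0.5311 -0.365  -0.7647] 530.0898873357191
top [ 0.4433 -0.0282  2.0894] 0.01434731550165008 [ 0.062  -0.0149 -0.998 ] 604.522117557861
gauge [[([232.0, 282.8], 0.88)], [([260.5, 287.2], 0.7), ([386.8, 283.3], 0.67)]]
(array([0.4385, 0.2188, 0.1435]), [np.float64(0.10066030678244375), np.float64(0.10066030678244378)])
rest [[([237.5, 287.9], 0.68)], [([211.2, 244.2], 0.55)]]
(array([0.5359, 0.2909, 0.0394]), [np.float64(0.012073768633739686), np.float64(0.012073768633739592)])
block [[], [([393.5, 286.0], 0.94)]]
slot_mouth [[([406.5, 230.2], 0.39)], [([387.7, 285.2], 0.69)]]
(array([ 0.4047, -0.2924,  0.053 ]), [np.float64(0.0024224887350521923), np.float64(0.002422488735052083)])
toggle_jig [[], []]
```

View pics/scene0.png

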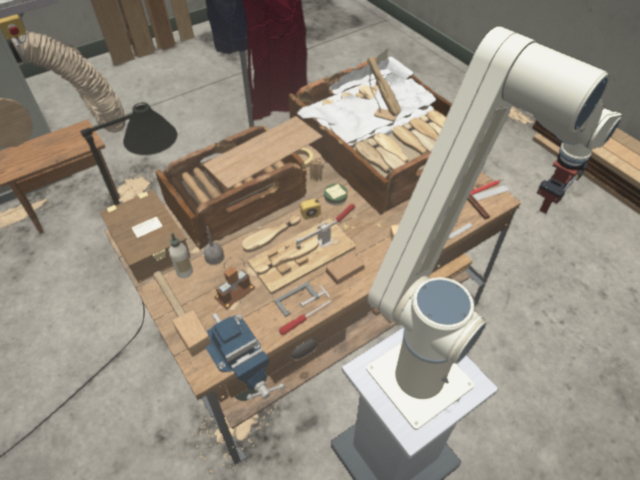

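View pics/top0.png

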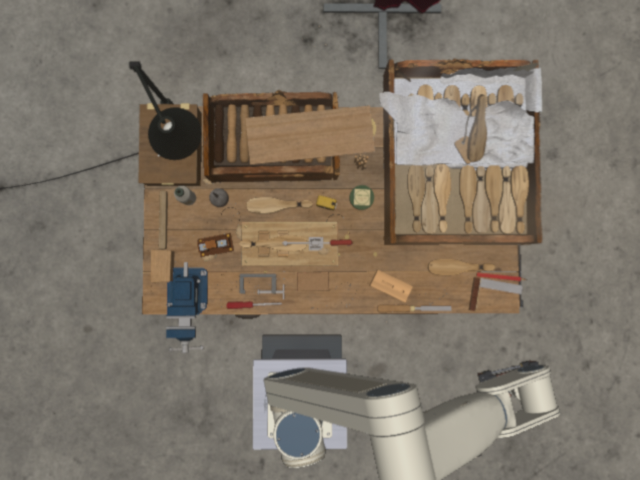

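The scene view shows the rest with the gauge at about (235,285), while the arm hides the block. The top view shows the rest at (215,245), the block at (392,286) and the jig board around (290,243) between them. I'll zoom in on the rest and block.

```bash
python3 - <<'E'
from h import *
a=cv2.imread("pics/top0.png");b=cv2.imread("pics/scene0.png")
f=lambda im,u,v,w,h:cv2.resize(im[v:v+h,u:u+w],(400,300),interpolation=cv2.INTER_CUBIC)
cv2.imwrite("pics/c1.png",np.vstack([np.hstack([f(a,185,222,60,45),f(a,360,262,60,45)]),np.hstack([f(b,205,255,60,45),f(b,315,245,60,45)])]))
E
```

```text
(no output)
```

View pics/c1.png

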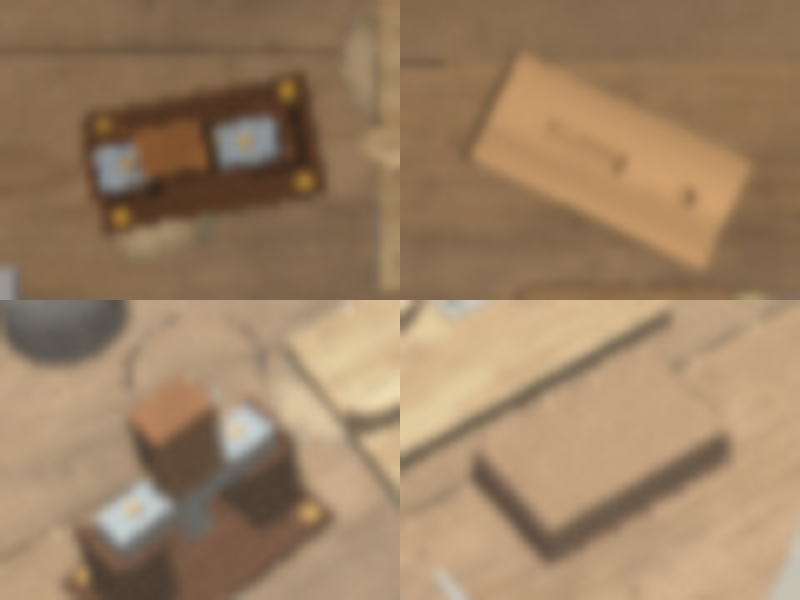

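The top-left crop shows the gauge in the rest, with the grip top around crop (172,148) and base screws at (103,125), (287,90), (305,180) and (121,216). The top-right crop shows the block with corners (520,52), (750,162), (705,270) and (472,155), the slot on the left half and the hole at (688,197). The bottom-left crop shows the gauge obliquely. The bottom-right is the cork block.

```bash
cat >> h.py <<'E'
from scipy.optimize import least_squares
def fit(obs,x0,free_z=True):
    # obs: list of (pic, uv, local xyz); fit x,y,yaw,z
    def res(q):
        c,s=np.cos(q[2]),np.sin(q[2]);M=np.array([[c,-s,0],[s,c,0],[0,0,1]])
        z=q[3] if free_z else x0[3]
        return np.concatenate([(proj(p,M@np.array(X)+[q[0],q[1],z])[0]-uv) for p,uv,X in obs])
    o=least_squares(res,x0,loss="soft_l1"); return o.x,res(o.x).reshape(-1,2)
E
python3 - <<'E'
from h import *
np.set_printoptions(precision=4,suppress=True)
T=cams.grab_frame("top");S=cams.grab_frame("scene")
t=lambda x,y:np.array([185+x/6.667-.5+.075,222+y/6.667-.5+.075])
s=lambda x,y:np.array([205+x/6.667-.5+.075,255+(y-300)/6.667-.5+.075])
b=lambda x,y:np.array([360+(x-400)/6.667-.5+.075,262+y/6.667-.5+.075])
# gauge axes: local +y -> image left (world +y), local +x -> up/away
g=[(137,128,12,17,66),(200,120,12,-17,66),(207,167,-12,-17,66),(147,178,-12,17,66),(92,148,10,45,16),(98,195,-10,45,16),(275,117,10,-45,16),(280,162,-10,-45,16)]
og=[(T,t(a,c),np.array(X)/1e3) for a,c,*X in g]
gs=[(130,415,-12,17,66),(180,376,12,17,66),(216,402,12,-17,66),(160,447,-12,-17,66),(92,525,-10,45,16),(275,432,10,-45,16),(122,556,-10,45,16) ]
og2=[(S,s(a,c),np.array(X)/1e3) for a,c,*X in gs]
x0=[.54,.29,.2,.054]
for o in(og+og2,og,og2):
    q,e=fit(o,x0,o is not og and len(o)>8);print(q,np.degrees(q[2]));print(e.round(1).tolist())
rs=[(82,113,32,58,8),(302,72,32,-58,8),(325,188,-32,-58,8),(105,235,-32,58,8)]
print("rest",fit([(T,t(a,c),np.array(X)/1e3) for a,c,*X in rs],[.54,.29,.2,0],False))
bl=[(520,52,30,65,45),(750,162,30,-65,45),(705,270,-30,-65,45),(472,155,-30,65,45)]
q,e=fit([(T,b(a,c),np.array(X)/1e3) for a,c,*X in bl],[.4,-.29,-.4,0],False);print("block",q,np.degrees(q[2]),e.tolist())
E
```

```text
[0.5394 0.2921 0.0856 0.0467] 4.902664631133545
[[-0.2, 0.0], [0.8, 0.3], [0.3, 0.6], [-1.2, -0.2], [0.8, -0.9], [0.3, -2.0], [0.2, 1.5], [-0.1, 0.7], [2.7, 6.7], [-9.2, 7.4], [-4.9, -2.3], [7.9, -4.0], [2.5, 4.3], [-3.7, -1.3], [-2.0, -0.3]]
[0.5392 0.2914 0.1666 0.054 ] 9.546052351534126
[[-0.6, 0.4], [0.3, -0.1], [0.4, 0.1], [-1.0, 0.2], [0.5, 0.2], [0.5, -0.9], [-0.2, 0.4], [-0.0, -0.5]]
[ 0.5337  0.29   -0.3295  0.054 ] -18.880592445725753
[[1.5, 5.1], [-7.2, 4.6], [-1.3, -1.8], [8.5, -2.2], [0.2, -0.1], [1.1, 2.1], [-4.3, -4.8]]
rest (array([0.5433, 0.2929, 0.1981, 0.    ]), array([[-0.1477,  0.0487],
       [ 0.0873, -0.4438],
       [ 0.1747,  0.3706],
       [-0.1128,  0.0072]]))
block [ 0.4018 -0.3075 -0.4485  0.    ] -25.697302220448552 [[0.15135510086372506, -0.20877020920943323], [0.42365966191533744, -0.03506989052533527], [-0.3419500126623234, -0.13106277754923212], [-0.22028813966784355, 0.3962282449154486]]
```

```bash
python3 - <<'E'
from h import *
np.set_printoptions(precision=4,suppress=True)
T=cams.grab_frame("top");S=cams.grab_frame("scene")
t=lambda x,y:np.array([185+x/6.667-.425,222+y/6.667-.425])
s=lambda x,y:np.array([205+x/6.667-.425,255+(y-300)/6.667-.425])
g=[(137,128,12,17,66),(200,120,12,-17,66),(207,167,-12,-17,66),(147,178,-12,17,66),(92,148,10,45,16),(98,195,-10,45,16),(275,117,10,-45,16),(280,162,-10,-45,16)]
og=[(T,t(a,c),np.array(X)/1e3) for a,c,*X in g]
gs=[(130,415,12,17,66),(180,376,12,-17,66),(216,402,-12,-17,66),(160,447,-12,17,66),(92,525,10,45,16),(275,432,-10,-45,16),(122,556,-10,45,16),(240,403,10,-45,16)]
og2=[(S,s(a,c),np.array(X)/1e3) for a,c,*X in gs]
for o in(og+og2,og,og2):
    q,e=fit(o,[.54,.29,.2,.054],len(o)>8);print(q,np.degrees(q[2]));print(e.round(1).tolist())
q=sense();M=R.from_quat(q["tool_rot"]).as_matrix()
# tool x heading currently; want tool y along gauge x => tool x heading = yaw+90 or yaw-90
print("tool x heading",np.degrees(np.arctan2(M[1,0],M[0,0])),q["q"])
E
```

```text
[0.5385 0.2902 0.2025 0.0551] 11.602013637190543
[[-0.4, 0.8], [0.4, -0.1], [0.8, 0.1], [-0.5, 0.6], [0.7, 0.9], [1.0, -0.3], [-0.1, 0.1], [0.3, -0.8], [-1.3, 0.5], [0.1, -0.3], [-0.1, 0.3], [-0.6, 0.3], [-0.1, -0.4], [-0.4, -0.2], [-0.4, -1.2], [0.6, 0.5]]
[0.5392 0.2914 0.1666 0.054 ] 9.546052351534126
[[-0.6, 0.4], [0.3, -0.1], [0.4, 0.1], [-1.0, 0.2], [0.5, 0.2], [0.5, -0.9], [-0.2, 0.4], [-0.0, -0.5]]
[0.5388 0.2894 0.2324 0.054 ] 13.316965589310916
[[-1.1, 0.7], [0.1, -0.3], [0.1, 0.2], [-0.2, 0.3], [0.4, -0.0], [-0.4, -0.4], [0.3, -0.9], [0.5, 0.4]]
tool x heading 13.049859078247788 [-1.362   0.4231  1.6299  0.      1.0886 -0.019 ]
```

```bash
cat >> h.py <<'E'
def plan(wps,open_=1,step=.04,n=None,dec=2):
    s=sense();p=np.array(s["ee_pos"]);M=R.from_quat(s["tool_rot"]);rows=[]
    for x,y,z,h in wps:
        m=M.as_matrix();hd=np.degrees(np.arctan2(m[1,0],m[0,0]));dh=(h-hd+180)%360-180
        d=np.array([x,y,z])-p;k=n or max(1,int(np.ceil(max(np.linalg.norm(d)/step,abs(dh)/7.9))))
        while True:
            out=[];P,Q=p.copy(),M
            for i in range(k):
                m=Q.as_matrix();rem=(np.array([x,y,z])-P)/(k-i)
                u=np.round(m.T@rem/.03,dec);hd=np.degrees(np.arctan2(m[1,0],m[0,0]))
                w=np.round(-((h-hd+180)%360-180)/(k-i)/8,dec)
                out.append([open_,*u.tolist(),float(w)]);P=P+m@(u*.03);Q=Q*R.from_euler("z",w*8,degrees=True)
            if max(abs(v) for o in out for v in o[1:])<=1:break
            k+=1
        rows+=out;p,M=P,Q
    print(len(rows),p);print(str(rows).replace(" ",""));return rows
E
python3 - <<'E'
from h import *
plan([(.45,-.3,.32,55),(.5385,.29,.30,101.4)])
E
```

```text
35 [0.53841676 0.2899656  0.30008848]
[[1,0.82,-0.51,-0.22,-0.35],[1,0.85,-0.47,-0.22,-0.35],[1,0.87,-0.43,-0.22,-0.35],[1,0.89,-0.39,-0.22,-0.35],[1,0.91,-0.34,-0.21,-0.35],[1,0.92,-0.3,-0.22,-0.35],[1,0.94,-0.25,-0.21,-0.35],[1,0.95,-0.21,-0.22,-0.35],[1,0.96,-0.16,-0.21,-0.35],[1,0.96,-0.12,-0.22,-0.35],[1,0.97,-0.07,-0.21,-0.35],[1,0.97,-0.02,-0.22,-0.35],[1,0.97,0.03,-0.21,-0.35],[1,0.97,0.07,-0.22,-0.35],[1,0.96,0.13,-0.21,-0.34],[1,0.89,-0.44,0.03,-0.29],[1,0.91,-0.41,0.03,-0.29],[1,0.92,-0.37,0.03,-0.29],[1,0.94,-0.33,0.03,-0.29],[1,0.95,-0.29,0.03,-0.29],[1,0.96,-0.26,0.03,-0.29],[1,0.97,-0.22,0.03,-0.29],[1,0.98,-0.18,0.03,-0.29],[1,0.98,-0.14,0.04,-0.29],[1,0.99,-0.1,0.03,-0.29],[1,0.99,-0.06,0.04,-0.29],[1,0.99,-0.02,0.03,-0.29],[1,1.0,0.02,0.04,-0.29],[1,0.99,0.07,0.03,-0.29],[1,0.99,0.1,0.04,-0.29],[1,0.98,0.15,0.03,-0.29],[1,0.98,0.18,0.04,-0.29],[1,0.97,0.23,0.03,-0.29],[1,0.96,0.26,0.04,-0.29],[1,0.95,0.3,0.03,-0.29]]
```

Request:
step_arm(
  plan=[
    [[1, 0.82, -0.51, -0.22, -0.35], [1, 0.85, -0.47, -0.22, -0.35], [1, 0.87, -0.43, -0.22, -0.35], [1, 0.89, -0.39, -0.22, -0.35], [1, 0.91, -0.34, -0.21, -0.35], [1, 0.92, -0.3, -0.22, -0.35], [1, 0.94, -0.25, -0.21, -0.35], [1, 0.95, -0.21, -0.22, -0.35], [1, 0.96, -0.16, -0.21, -0.35], [1, 0.96, -0.12, -0.22, -0.35], [1, 0.97, -0.07, -0.21, -0.35], [1, 0.97, -0.02, -0.22, -0.35], [1, 0.97, 0.03, -0.21, -0.35], [1, 0.97, 0.07, -0.22, -0.35], [1, 0.96, 0.13, -0.21, -0.34]],
  ],
)

```text
t: 2.68
ee_pos: [0.4507, -0.2994, 0.3202]
tool_rot: [0.887, 0.462, 0.0, 0.0]
contact_force: [0.3, -0.3, 0.6]
width: 1.002
grasp_force: 0.0
```

Request:
step_arm(
  plan=[
    [[1, 0.89, -0.44, 0.03, -0.29], [1, 0.91, -0.41, 0.03, -0.29], [1, 0.92, -0.37, 0.03, -0.29], [1, 0.94, -0.33, 0.03, -0.29], [1, 0.95, -0.29, 0.03, -0.29], [1, 0.96, -0.26, 0.03, -0.29], [1, 0.97, -0.22, 0.03, -0.29], [1, 0.98, -0.18, 0.03, -0.29], [1, 0.98, -0.14, 0.04, -0.29], [1, 0.99, -0.1, 0.03, -0.29], [1, 0.99, -0.06, 0.04, -0.29], [1, 0.99, -0.02, 0.03, -0.29], [1, 1.0, 0.02, 0.04, -0.29], [1, 0.99, 0.07, 0.03, -0.29], [1, 0.99, 0.1, 0.04, -0.29], [1, 0.98, 0.15, 0.03, -0.29], [1, 0.98, 0.18, 0.04, -0.29], [1, 0.97, 0.23, 0.03, -0.29], [1, 0.96, 0.26, 0.04, -0.29], [1, 0.95, 0.3, 0.03, -0.29]],
  ],
)

```text
t: 5.18
ee_pos: [0.5384, 0.291, 0.3]
tool_rot: [0.633, 0.774, 0.0, 0.0]
contact_force: [-0.2, -0.2, 0.1]
width: 0.997
grasp_force: 0.0
```

```bash
python3 - <<'E'
from h import *
np.set_printoptions(precision=4,suppress=True)
s=sense();print(s["t"],s["ee_pos"],R.from_quat(s["tool_rot"]).as_matrix().round(4).tolist(),s["q"])
S=cams.grab_frame("scene");T=cams.grab_frame("top")
cv2.imwrite("pics/scene1.png",S["frame"])
for t in["block","slot_mouth"]:
    a=cams.place_of(t,S);b=cams.place_of(t,T);print(t,a[:1],b[:1])
    if a and b: print(tri([(S,a[0]["xy"]),(T,b[0]["xy"])]))
c,sn=np.cos(-.4485),np.sin(-.4485);M=np.array([[c,-sn,0],[sn,c,0],[0,0,1]])
X=[M@np.array(v)+[.4018,-.3075,0] for v in[(.03,.065,.045),(.03,-.065,.045),(-.03,-.065,.045),(-.03,.065,.045),(0,.015,.045)]]
pp=proj(S,X);print(pp);u,v=(pp[4]-[30,22]).astype(int)
f=lambda im,u,v:cv2.resize(im[v:v+45,u:u+60],(400,300),interpolation=cv2.INTER_CUBIC)
u2,v2=(proj(T,X)[4]-[30,22]).astype(int);print(u,v,u2,v2)
big=np.hstack([f(S["frame"],u,v),f(T["frame"],u2,v2)])
cv2.imwrite("pics/c2.png",np.vstack([big,np.hstack([f(S["frame"],205,245),f(T["frame"],185,222)])]))
E
```

```text
5.175 [0.5384 0.291  0.3   ] [[-0.1986, 0.9801, 0.0], [0.9801, 0.1986, -0.0], [-0.0, 0.0, -1.0]] [ 0.476   0.3276  1.5857 -0.      1.2283  0.2761]
block [] [{'xy': [388.8, 285.4], 'p': 0.87}]
slot_mouth [] [{'xy': [385.1, 284.1], 'p': 0.97}]
[[389.9118 225.9224]
 [427.2936 221.5535]
 [432.3236 234.9007]
 [394.1639 239.4667]
 [406.609  230.8957]]
376 208 357 261
```

View pics/c2.png

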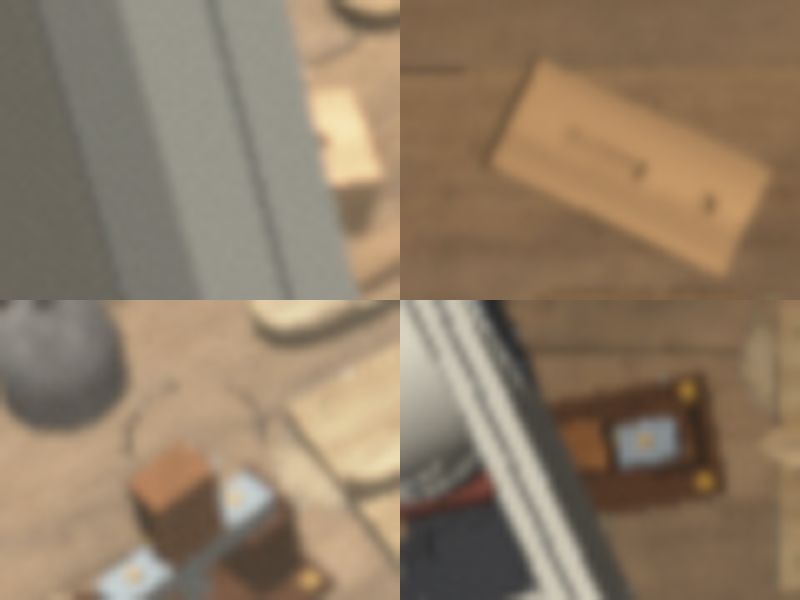

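The block's visible right corners in the scene crop, near (380,178) and (348,88), agree with the fitted pose to under 1 px. The gauge is unchanged. I'll descend and grasp.

Request:
step_arm(
  plan=[
    [[1, 0, 0, 1, 0], [1, 0, 0, 1, 0], [1, 0, 0, 1, 0], [1, 0, 0, 1, 0], [1, 0, 0, 1, 0], [1, 0, 0, 1, 0], [1, 0, 0, 0.7, 0], [1, 0, 0, 0.4, 0], [1, 0, 0, 0.27, 0], [1, 0, 0, 0, 0], [0, 0, 0, 0, 0], [0, 0, 0, 0, 0], [0, 0, 0, 0, 0], [0, 0, 0, 0, 0], [0, 0, 0, 0, 0], [0, 0, 0, 0, 0]],
  ],
  force=40,
)

```text
t: 7.48
ee_pos: [0.5384, 0.29, 0.079]
tool_rot: [0.634, 0.774, -0.0, -0.0]
contact_force: [0.7, 0.7, -0.2]
width: 0.362
grasp_force: 0.0
```

```bash
python3 - <<'E'
from h import *
s=sense();print({k:np.round(v,3).tolist() for k,v in s.items()})
S=cams.grab_frame("scene");T=cams.grab_frame("top")
u=cams.place_of("block",S),cams.place_of("slot_mouth",S);print(u)
f=lambda im,u,v:cv2.resize(im[v:v+45,u:u+60],(400,300),interpolation=cv2.INTER_CUBIC)
cv2.imwrite("pics/c3.png",np.hstack([f(S["frame"],380,208),f(S["frame"],205,245)]))
E
```

```text
{'t': 7.475, 'q': [0.475, 0.592, 1.741, 0.0, 0.808, 0.276], 'joint_velocities': [-0.0, -0.002, 0.0, 0.0, -0.0, -0.0], 'tau': [0.003, -57.506, -20.704, 0.054, -0.005, 0.0], 'ee_pos': [0.538, 0.29, 0.079], 'tool_rot': [0.634, 0.774, -0.0, -0.0], 'contact_force': [0.671, 0.692, -0.162], 'moment': [0.005, -0.116, -0.001], 'grasp_force': 0.0, 'width': 0.362}
([{'xy': [408.0, 239.2], 'p': 0.78}], [{'xy': [409.4, 230.0], 'p': 0.81}])
```

View pics/c3.png

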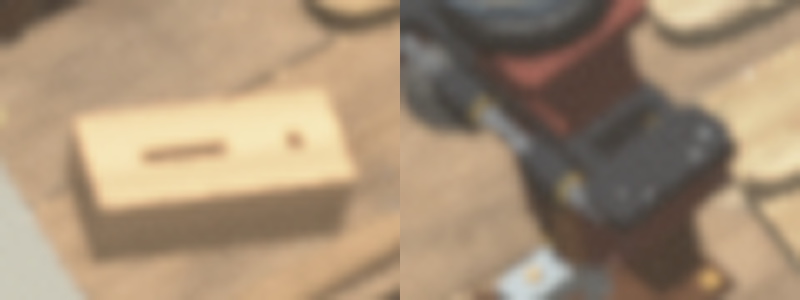

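The left crop shows the whole block from the scene camera: top corners (75,117), (325,88), (357,180) and (100,210), with the slot from (143,155) to (222,148) and the hole at (294,139). The right crop shows the fingers around the grip, still closing.

Request:
step_arm(
  plan=[
    [[0, 0, 0, 0, 0], [0, 0, 0, 0, 0], [0, 0, 0, 0, 0], [0, 0, 0, 0, 0]],
  ],
)

```text
t: 8.18
ee_pos: [0.5384, 0.29, 0.0789]
tool_rot: [0.634, 0.774, -0.0, -0.0]
contact_force: [0.4, 0.3, -0.9]
width: 0.273
grasp_force: 40.0
```

```bash
python3 - <<'E'
from h import *
np.set_printoptions(precision=4,suppress=True)
T=cams.grab_frame("top");S=cams.grab_frame("scene")
b=lambda x,y:np.array([360+(x-400)/6.667-.425,262+y/6.667-.425])
b2=lambda x,y:np.array([357+(x-400)/6.667-.425,261+y/6.667-.425])
s=lambda x,y:np.array([380+x/6.667-.425,208+y/6.667-.425])
C=[(30,65,45),(30,-65,45),(-30,-65,45),(-30,65,45)]
L=lambda f,cam,px,loc:[(cam,f(*p),np.array(X)/1e3) for p,X in zip(px,loc)]
t1=L(b,T,[(520,52),(750,162),(705,270),(472,155)],C)+L(b2,T,[(542,58),(773,170),(727,277),(490,165)],C)
s1=L(s,S,[(75,117),(325,88),(357,180),(100,210)],C)+L(s,S,[(95,258),(350,230)],[(-30,65,0),(-30,-65,0)])+L(s,S,[(183,152)],[(0,15,45)])
for o in(t1,s1,t1+s1):
    q,e=fit(o,[.4,-.3,-.45,0],len(o)>10);c,d=np.cos(q[2]),np.sin(q[2])
    print(q,np.degrees(q[2]),"slot",q[0]-d*.015,q[1]+c*.015,"x_local of slot",(q[0]-d*.015)*c+(q[1]+c*.015)*d);print(e.round(1).tolist())
print(onz(T,cams.place_of("slot_mouth",T)[0]["xy"],.045),onz(S,cams.place_of("slot_mouth",S)[0]["xy"],.045),onz(S,s(183,152),.045))
x=sense();print(x["width"],x["grasp_force"],x["ee_pos"],x["contact_force"])
E
```

```text
[ 0.4016 -0.3079 -0.4474  0.    ] -25.633232983917917 slot 0.40805488637628634 -0.2943274595196903 x_local of slot 0.49522347799896754
[[0.2, -0.1], [0.5, 0.0], [-0.2, -0.1], [-0.1, 0.5], [-0.1, -0.0], [0.1, -0.2], [-0.5, -0.1], [0.2, 0.0]]
[ 0.4028 -0.3124 -0.4532  0.    ] -25.968637726862173 slot 0.4094015522336154 -0.2988831474245672 x_local of slot 0.49894054458710935
[[0.0, -0.1], [-0.1, 0.0], [0.1, -0.4], [0.5, -0.5], [-0.2, 0.9], [-1.0, 0.7], [0.5, -0.3]]
[ 0.401  -0.3081 -0.4474  0.0047] -25.634419754092455 slot 0.40745620818383876 -0.29456638792524786 x_local of slot 0.4947889328903771
[[0.5, 0.1], [0.8, 0.2], [0.1, 0.2], [0.1, 0.7], [0.2, 0.2], [0.4, 0.0], [-0.2, 0.1], [0.4, 0.2], [-0.5, -0.0], [-0.5, -0.1], [-0.3, -0.5], [0.1, -0.4], [-0.6, 1.0], [-1.4, 0.6], [0.1, -0.3]]
[ 0.4114 -0.2981  0.045 ] [ 0.4153 -0.3034  0.045 ] [ 0.4093 -0.2966  0.045 ]
0.2735964110650552 39.999791979789734 [0.5383 0.29   0.0789] [-0.0093  0.3992 -1.2914]
```

```bash
python3 - <<'E'
from h import *
plan([(.5383,.29,.10,101.4),(.5383,.29,.28,101.4),(.4085,-.2965,.28,64.25)],0)
E
```

```text
27 [ 0.40842281 -0.29644977  0.27996576]
[[0,0.0,-0.0,-0.7,-0.0],[0,0.0,-0.0,-1.0,-0.0],[0,0.0,-0.0,-1.0,-0.0],[0,0.0,-0.0,-1.0,-0.0],[0,0.0,-0.0,-1.0,-0.0],[0,0.0,-0.0,-1.0,-0.0],[0,0.0,-0.0,-1.0,-0.0],[0,-0.92,-0.4,-0.0,0.23],[0,-0.93,-0.38,-0.0,0.23],[0,-0.94,-0.35,-0.0,0.23],[0,-0.95,-0.31,-0.0,0.23],[0,-0.96,-0.28,-0.0,0.23],[0,-0.97,-0.25,-0.0,0.23],[0,-0.98,-0.22,-0.0,0.23],[0,-0.98,-0.19,-0.0,0.23],[0,-0.99,-0.16,-0.0,0.23],[0,-0.99,-0.13,-0.0,0.23],[0,-1.0,-0.1,-0.0,0.23],[0,-1.0,-0.06,-0.0,0.23],[0,-1.0,-0.03,-0.0,0.24],[0,-1.0,0.0,-0.0,0.23],[0,-1.0,0.03,-0.0,0.24],[0,-1.0,0.07,-0.0,0.23],[0,-0.99,0.1,-0.0,0.24],[0,-0.99,0.13,-0.0,0.23],[0,-0.99,0.17,-0.0,0.24],[0,-0.98,0.19,-0.0,0.23]]
```

Request:
step_arm(
  plan=[
    [[0, 0, 0, -0.3, 0], [0, 0, 0, -0.6, 0], [0, 0, 0, -1, 0], [0, 0, 0, -1, 0], [0, 0, 0, -1, 0], [0, 0, 0, -1, 0], [0, 0, 0, -1, 0], [0, 0, 0, -0.8, 0]],
  ],
)

```text
t: 9.38
ee_pos: [0.5385, 0.29, 0.2829]
tool_rot: [0.634, 0.774, 0.001, 0.0]
contact_force: [-0.7, 0.4, -1.7]
width: 0.271
grasp_force: 40.0
```

Request:
step_arm(
  plan=[
    [[0, -0.92, -0.4, 0, 0.23], [0, -0.93, -0.38, 0, 0.23], [0, -0.94, -0.35, 0, 0.23], [0, -0.95, -0.31, 0, 0.23], [0, -0.96, -0.28, 0, 0.23], [0, -0.97, -0.25, 0, 0.23], [0, -0.98, -0.22, 0, 0.23], [0, -0.98, -0.19, 0, 0.23], [0, -0.99, -0.16, 0, 0.23], [0, -0.99, -0.13, 0, 0.23], [0, -1, -0.1, 0, 0.23], [0, -1, -0.06, 0, 0.23], [0, -1, -0.03, 0, 0.24], [0, -1, 0, 0, 0.23], [0, -1, 0.03, 0, 0.24], [0, -1, 0.07, 0, 0.23], [0, -0.99, 0.1, 0, 0.24], [0, -0.99, 0.13, 0, 0.23], [0, -0.99, 0.17, 0, 0.24], [0, -0.98, 0.19, 0, 0.23]],
  ],
)

```text
t: 11.88
ee_pos: [0.4081, -0.2974, 0.2814]
tool_rot: [0.847, 0.531, 0.0, 0.001]
contact_force: [-0.4, 0.7, -2.3]
width: 0.27
grasp_force: 40.0
```

Request:
step_arm(
  plan=[
    [[0, 0, 0, 1, 0], [0, 0, 0, 1, 0], [0, 0, 0, 1, 0], [0, 0, 0, 1, 0], [0, 0, 0, 0.6, 0], [0, 0, 0, 0.4, 0], [0, 0, 0, 0, 0]],
  ],
)

```text
t: 12.75
ee_pos: [0.4083, -0.2964, 0.1301]
tool_rot: [0.847, 0.532, -0.0, -0.0]
contact_force: [-0.4, -0.4, -1.6]
width: 0.268
grasp_force: 40.0
```

```bash
python3 - <<'E'
from h import *
s=sense();print({k:np.round(v,4).tolist() for k,v in s.items() if k in("t","ee_pos","tool_rot","grasp_force","contact_force","width")})
S=cams.grab_frame("scene");T=cams.grab_frame("top")
f=lambda im,u,v:cv2.resize(im[v:v+45,u:u+60],(800,600),interpolation=cv2.INTER_CUBIC)
cv2.imwrite("pics/c4.png",f(S["frame"],380,200))
E
```

```text
{'t': 12.75, 'ee_pos': [0.4083, -0.2964, 0.1301], 'tool_rot': [0.8469, 0.5318, -0.0001, -0.0002], 'contact_force': [-0.3909, -0.369, -1.5781], 'grasp_force': 39.9996, 'width': 0.2682}
```

View pics/c4.png

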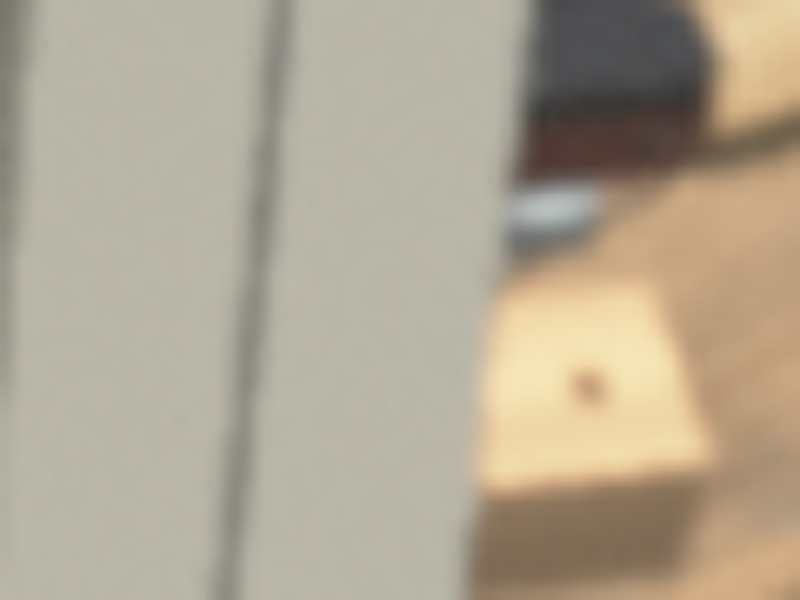

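The forearm hides the blade, but the stock's right end at crop (600,183) to (590,215) and the block's right corners at (655,280) and (710,465) are visible. I'll compare them with predictions.

```bash
python3 - <<'E'
from h import *
np.set_printoptions(precision=1,suppress=True)
S=cams.grab_frame("scene");T=cams.grab_frame("top");e=np.array(sense()["ee_pos"])
y=np.radians(-25.75);M=R.from_euler("z",y).as_matrix()
cr=lambda X:(proj(S,X)+.46-[380,200])*13.333
G=np.array([(10,-45,16),(-10,-45,16),(-10,-45,0)])/1e3
print("stock far,near,nearbottom",cr((M@G.T).T+e-[0,0,.025]).tolist())
B=np.array([(30,-65,45),(-30,-65,45),(-30,-65,0)])/1e3
print("block",cr((M@B.T).T+np.array([.4085,-.2965,0])-M@[0,.015,0]).tolist())
f=lambda im,u,v:cv2.resize(im[v:v+45,u:u+60],(800,600),interpolation=cv2.INTER_CUBIC)
cv2.imwrite("pics/c5.png",f(T["frame"],357,261))
E
```

```text
stock far,near,nearbottom [[575.603016805919, 153.85959722612495], [598.0689678849488, 213.8197211531769], [588.3621814982686, 258.02929563975766]]
block [[643.7986268637991, 289.05977968687387], [710.7658931943524, 466.847302972925], [682.3732918223653, 581.3958150795067]]
```

View pics/c5.png

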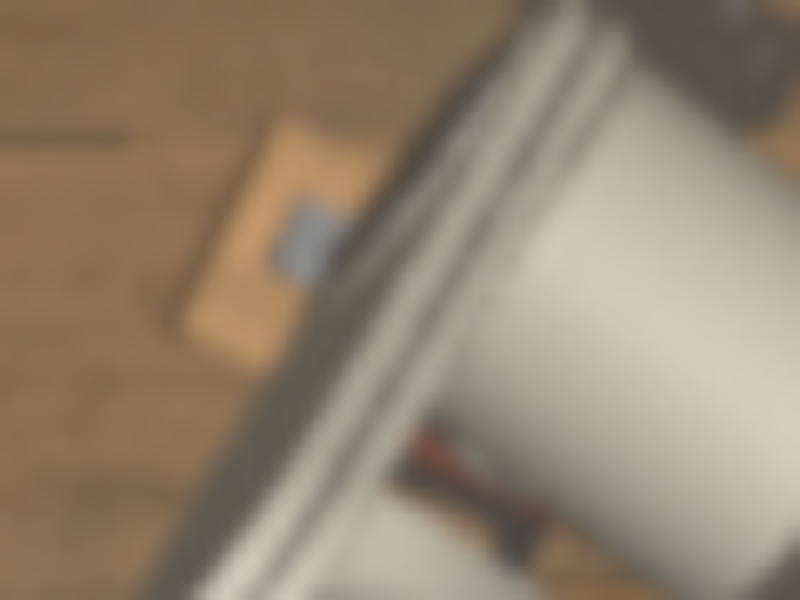

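The top view shows the stock's left end corners at crop (308,193) and (275,270) and the block's left corners at (278,118) and (183,330). I'll take the relative offset from this one camera.

```bash
python3 - <<'E'
from h import *
np.set_printoptions(precision=4,suppress=True)
T=cams.grab_frame("top");S=cams.grab_frame("scene")
y=np.radians(-25.75);M=R.from_euler("z",y).as_matrix()
for cam,o,st,bl in[(T,(357,261),[(308,193),(275,270)],[(278,118),(183,330)]),(S,(380,200),[(600,182)],[(655,280),(710,468)])]:
    w=lambda p,z:M.T@onz(cam,np.array(p)/13.333-.46+o,z)
    print("stock",[w(p,.121) for p in st]);print("block",[w(p,.045) for p in bl])
print(M.T@sense()["ee_pos"])
# edges: stock/block vs background by gradient along lines of constant local y in the top view
import cv2
def prof(yl,z,xs):
    uv=proj(T,[M@[x,yl,z] for x in xs]).astype(np.float32)
    return cv2.remap(T["frame"],uv[:,0][None],uv[:,1][None],cv2.INTER_LINEAR)[0].astype(int)
e=M.T@np.array(sense()["ee_pos"]);xs=np.arange(-.045,.046,.003)
print("stock y=+38 blue-red",[(round(x*1e3),int(v[0]-v[2])) for x,v in zip(xs,prof(e[1]+.038,.121,e[0]+xs))])
E
```

```text
stock [array([ 0.5068, -0.0435,  0.121 ]), array([ 0.4863, -0.0443,  0.121 ])]
block [array([ 0.5243, -0.0367,  0.045 ]), array([ 0.4654, -0.0379,  0.045 ])]
stock [array([ 0.4982, -0.1384,  0.121 ])]
block [array([ 0.5293, -0.1733,  0.045 ]), array([ 0.4664, -0.1693,  0.045 ])]
[ 0.4972 -0.0897  0.1307]
stock y=+38 blue-red [(-45, -39), (-42, -40), (-39, -43), (-36, -50), (-33, -57), (-30, -64), (-27, -68), (-24, -68), (-21, -68), (-18, -66), (-15, -60), (-12, -40), (-9, -16), (-6, -4), (-3, -2), (0, -2), (3, -2), (6, -17), (9, -44), (12, -68), (15, -78), (18, -79), (21, -76), (24, -67), (27, -59), (30, -53), (33, -50), (36, -49), (39, -50), (42, -51), (45, -50)]
```

Request:
step_arm(
  plan=[
    [[0, 0, 0, 0.3, 0], [0, 0, 0, 0.3, 0], [0, 0, 0, 0.2, 0], [0, 0, 0, 0, 0]],
  ],
)

```text
t: 13.55
ee_pos: [0.408, -0.2961, 0.1052]
tool_rot: [0.847, 0.532, -0.0, -0.001]
contact_force: [0.4, -0.1, -1.7]
width: 0.27
grasp_force: 40.0
```

Request:
step_arm(
  plan=[
    [[0, 0, 0, 0.1, 0], [0, 0, 0, 0.1, 0]],
  ],
)

```text
t: 13.8
ee_pos: [0.4086, -0.2966, 0.1]
tool_rot: [0.847, 0.532, 0.0, 0.0]
contact_force: [-0.1, 0.6, -1.5]
width: 0.271
grasp_force: 40.0
```

Request:
step_arm(
  plan=[
    [[0, 0, 0, 0.1, 0], [0, 0, 0, 0, 0]],
  ],
)

```text
t: 14.05
ee_pos: [0.4083, -0.2964, 0.0968]
tool_rot: [0.847, 0.532, -0.0, -0.0]
contact_force: [-0.4, 0.1, -2.5]
width: 0.269
grasp_force: 40.0
```

No contact with the tip below the block's top, so the blade is in the slot. I'll continue down slowly.

Request:
step_arm(
  plan=[
    [[0, 0, 0, 0.15, 0], [0, 0, 0, 0.15, 0], [0, 0, 0, 0, 0]],
  ],
)

```text
t: 14.42
ee_pos: [0.4082, -0.2962, 0.0875]
tool_rot: [0.847, 0.532, -0.0, -0.0]
contact_force: [0.9, 0.0, -2.3]
width: 0.268
grasp_force: 40.0
```

Request:
step_arm(
  plan=[
    [[0, 0, 0, 0.1, 0], [0, 0, 0, 0.1, 0], [0, 0, 0, 0, 0]],
  ],
)

```text
t: 14.8
ee_pos: [0.4083, -0.2964, 0.0817]
tool_rot: [0.847, 0.532, -0.0, -0.0]
contact_force: [0.5, -0.5, -1.6]
width: 0.272
grasp_force: 40.0
```

Request:
step_arm(
  plan=[
    [[0, 0, 0, 0.1, 0], [0, 0, 0, 0.1, 0], [0, 0, 0, 0, 0]],
  ],
)

```text
t: 15.18
ee_pos: [0.4085, -0.2965, 0.0758]
tool_rot: [0.847, 0.532, -0.0, -0.0]
contact_force: [-0.3, 0.3, -1.6]
width: 0.269
grasp_force: 40.0
```

Request:
step_arm(
  plan=[
    [[0, 0, 0, 0.07, 0], [0, 0, 0, 0, 0]],
  ],
)

```text
t: 15.42
ee_pos: [0.4085, -0.2965, 0.0738]
tool_rot: [0.847, 0.532, 0.0, -0.0]
contact_force: [-0.2, -0.1, -1.9]
width: 0.271
grasp_force: 40.0
```

Request:
step_arm(
  plan=[
    [[0, 0, 0, 0.07, 0], [0, 0, 0, 0, 0]],
  ],
)

```text
t: 15.68
ee_pos: [0.4085, -0.2965, 0.0716]
tool_rot: [0.847, 0.532, -0.0, -0.0]
contact_force: [0.5, -0.4, -1.7]
width: 0.272
grasp_force: 40.0
```

```bash
python3 - <<'E'
from h import *
S=cams.grab_frame("scene");T=cams.grab_frame("top")
f=lambda im,u,v:cv2.resize(im[v:v+60,u:u+40],(400,600),interpolation=cv2.INTER_CUBIC)
cv2.imwrite("pics/c6.png",np.hstack([f(S["frame"],400,190),f(T["frame"],360,255)]))
E
```

```text
(no output)
```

View pics/c6.png

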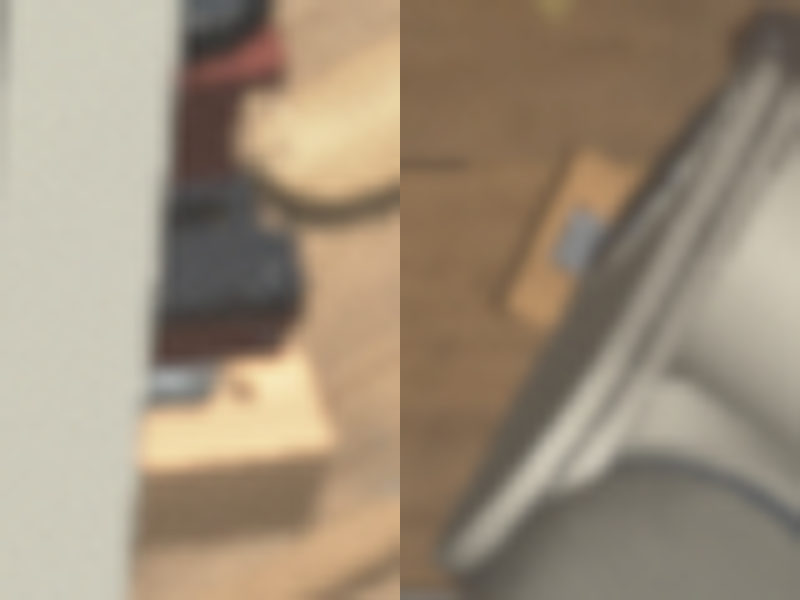

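The scene crop shows the stock lying just over or on the block, with the hole free beside it near (240,390). The top crop shows it centred across the block. I'll keep pressing until the force rises.

Request:
step_arm(
  plan=[
    [[0, 0, 0, 0.06, 0], [0, 0, 0, 0, 0]],
  ],
)

```text
t: 16.02
ee_pos: [0.4085, -0.2965, 0.0699]
tool_rot: [0.847, 0.532, 0.0, -0.0]
contact_force: [-0.2, -0.8, -0.6]
width: 0.27
grasp_force: 40.0
```

Request:
step_arm(
  plan=[
    [[0, 0, 0, 0.05, 0], [0, 0, 0, 0, 0]],
  ],
)

```text
t: 16.27
ee_pos: [0.4085, -0.2965, 0.0699]
tool_rot: [0.847, 0.532, 0.0, 0.0]
contact_force: [-3.9, 2.8, 18.1]
width: 0.271
grasp_force: 40.0
```

Request:
step_arm(
  plan=[
    [[0, 0, 0, 0.02, 0], [0, 0, 0, 0, 0], [0, 0, 0, 0, 0]],
  ],
)

```text
t: 16.65
ee_pos: [0.4085, -0.2965, 0.0698]
tool_rot: [0.847, 0.532, 0.0, 0.0]
contact_force: [-6.9, 2.9, 27.0]
width: 0.272
grasp_force: 40.0
```

Request:
step_arm(
  plan=[
    [[0, 0, 0, -0.1, 0], [0, 0, 0, -0.1, 0], [0, 0, 0, -0.2, 0], [0, 0, 0, -0.3, 0], [0, 0, 0, -0.4, 0], [0, 0, 0, -0.5, 0], [0, 0, 0, -0.6, 0], [0, 0, 0, -0.7, 0], [0, 0, 0, -0.7, 0], [0, 0, 0, -0.7, 0], [0, 0, 0, -0.5, 0], [0, 0, 0, -0.4, 0], [0, 0, 0, -0.2, 0], [0, 0, 0, -0.1, 0], [0, 0, 0, 0, 0]],
  ],
)

```text
t: 18.52
ee_pos: [0.4083, -0.2964, 0.2326]
tool_rot: [0.847, 0.532, -0.0, -0.0]
contact_force: [0.0, 0.9, -1.6]
width: 0.271
grasp_force: 40.0
```

```bash
python3 - <<'E'
from h import *
s=sense();print({k:np.round(v,4).tolist() for k,v in s.items() if k in("t","ee_pos","tool_rot","grasp_force","contact_force","width")})
S=cams.grab_frame("scene");T=cams.grab_frame("top")
f=lambda im,u,v:cv2.resize(im[v:v+60,u:u+40],(400,600),interpolation=cv2.INTER_CUBIC)
cv2.imwrite("pics/c7.png",np.hstack([f(S["frame"],400,190),f(T["frame"],360,255)]))
E
```

```text
{'t': 18.525, 'ee_pos': [0.4083, -0.2964, 0.2326], 'tool_rot': [0.8469, 0.5318, -0.0001, -0.0003], 'contact_force': [0.0062, 0.8662, -1.5637], 'grasp_force': 39.9995, 'width': 0.2707}
```

View pics/c7.png

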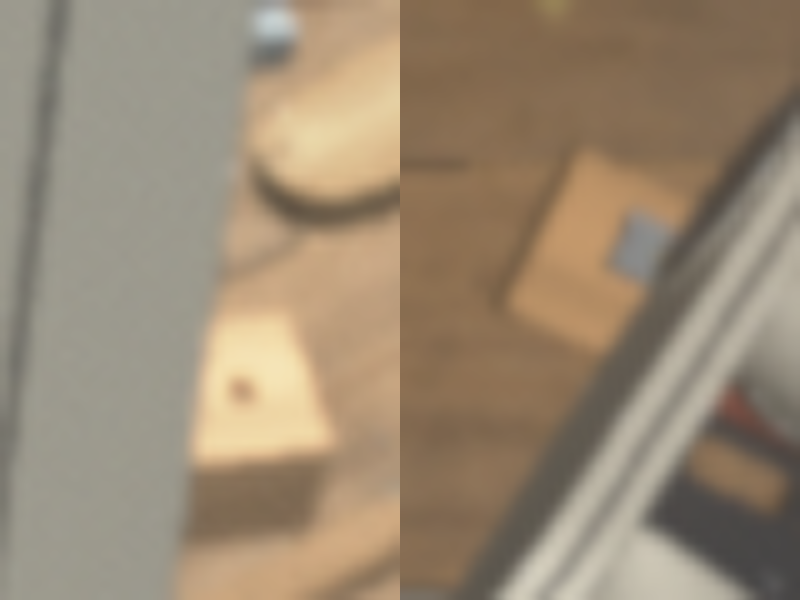

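The block hasn't moved: its corners are at the same pixels as before. The gauge is level above it, with the tip about 14 cm up. Now I'll hold it still.

Request:
step_arm(
  plan=[
    [[0, 0, 0, 0, 0], [0, 0, 0, 0, 0], [0, 0, 0, 0, 0], [0, 0, 0, 0, 0], [0, 0, 0, 0, 0], [0, 0, 0, 0, 0], [0, 0, 0, 0, 0], [0, 0, 0, 0, 0], [0, 0, 0, 0, 0], [0, 0, 0, 0, 0], [0, 0, 0, 0, 0], [0, 0, 0, 0, 0], [0, 0, 0, 0, 0], [0, 0, 0, 0, 0], [0, 0, 0, 0, 0], [0, 0, 0, 0, 0], [0, 0, 0, 0, 0], [0, 0, 0, 0, 0], [0, 0, 0, 0, 0], [0, 0, 0, 0, 0]],
  ],
)

```text
t: 21.12
ee_pos: [0.4085, -0.2964, 0.2329]
tool_rot: [0.847, 0.532, 0.0, 0.0]
contact_force: [-0.8, -0.3, -1.9]
width: 0.271
grasp_force: 40.0
```

Request:
step_arm(
  plan=[
    [[0, 0, 0, 0, 0], [0, 0, 0, 0, 0], [0, 0, 0, 0, 0], [0, 0, 0, 0, 0], [0, 0, 0, 0, 0], [0, 0, 0, 0, 0], [0, 0, 0, 0, 0], [0, 0, 0, 0, 0], [0, 0, 0, 0, 0], [0, 0, 0, 0, 0], [0, 0, 0, 0, 0], [0, 0, 0, 0, 0]],
  ],
)

```text
t: 22.62
ee_pos: [0.4085, -0.2965, 0.2329]
tool_rot: [0.847, 0.532, 0.0, 0.0]
contact_force: [-0.7, 0.6, -1.3]
width: 0.276
grasp_force: 40.0
```

```bash
python3 -c "
from h import *
s=sense();print(s['t'],s['ee_pos'],s['grasp_force'],r.hand_in())"
```

```text
the job is handed in; nothing more can be done
22.625 [ 0.40848451 -0.29646389  0.23289258] 39.99954700469971 None
```

I pressed the gauge flat on the block (27 N), lifted it straight out and handed in at 22.6 s after holding it level about 14 cm above the block for 4 s; the blade's setting is inferred from contact height and force, since the arm hid the blade from the cameras.

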